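# Open the service hatch of a food-warmer housing

## Task

On the refurbishing bench lies a metal control housing, face up, whose larger hatch panel (the one with the bar handle) is held in its frame by two turn buttons. Turn both of those buttons a quarter turn aside so that they clear the panel, then lift the panel out by its handle and set it down (do not drop it) flat in the single sheet pan lying beside the housing (not on the stack of pans), handle up; leave both buttons turned aside.

Things in the scene. Friction and masses are not known exactly. Their poses are not given: they have to be found in the camera images.
- panel: Larger hatch panel of the housing: steel plate 120 (its x) x 100 (y) x 8 mm, 0.3 kg; origin at centre of underside, z up. Bar handle along y over the centre: 70 long, 12 wide, 10 thick, top 38 mm above origin, 20 mm gap below. At the start flush in its frame (origin 67, frame top 75 mm above table, 4 mm play), x roughly away from the robot. Not the smaller hatch with a knob beside it.
- button_near (a joint): Turn button over the panel edge nearer the robot: bar 12 wide, 52 mm long at its foot (38 from 6 mm up), top 25 mm above the frame. Vertical pivot at its middle, at the start at x -77 mm, y 0 in the panel's frame. Angle, rad, anticlockwise positive: 0 = along panel x, over the panel; starts within 0.3 of 0, stops at +-1.65, clear beyond 1.2 either way; 0.04 N m friction, stays put.
- button_far (a joint): The same kind of turn button over the panel edge farther from the robot; pivot at the start at x +77 mm, y 0 in the panel's frame. Angle, zero, size, stops and friction as for button_near.
- pan: Single shallow empty aluminium sheet pan (not the stack of pans at the back), fixed on the table beside the housing: 330 mm (its x) by 240 mm (its y), rim 25 mm high (29 mm with its bead), walls 4 mm, floor 3 mm thick. Origin at the centre of its underside on the table, z up.

How it is judged:
By the outcome, as a careful person would: the job done as asked, in the order asked, and still so for the second after the job is handed in, with the robot touching nothing.
It also fails if it takes over 64 s, if anything falls off the work surface, if the arm or the gripper's body presses on something with over 40 N, if the wrist force passes 120 N, or if a joint passes its speed limit or range.

## Robot

A 6-joint arm with a two-finger parallel gripper is mounted at the origin on the work surface. World frame = base frame: x ahead of the robot, y to its left, z up, the work surface at z = 0. Lengths are in m, angles in degrees, forces in N, time in s.
With the tool pointing down it reaches from about 0.35 to 0.875 m from the base axis. Payload 4.2 kg.
Tool frame: the origin (TCP) lies midway between the tips of the shut fingers; the grasp point (between the pads) lies 19 mm behind it; x points along the fingers, y is the direction in which the jaws open and shut, and the axes are right-handed (so a half turn about x gives the same grasp; the last joint's range is limited). The gripper opens to 87 mm and grips with 3 to 60 N. Pads are 19 mm wide; open, the fingers measure 117 mm over their backs; the gripper's body (75 mm by 190 mm) begins 51 mm behind the grasp point.
Start: joints at [-56.287, 22.042, 0.453, 0, -68.411, -14.817], TCP at [0.202, -0.591, 0.223] pointing down, gripper open.
Joint ranges: [-179.83, 179.83], [-69.29, 118.12], [-61.27, 80.66], [-181.25, 117.63], [-171.15, -9.14], [-177.46, 177.46]. Speed limits (degrees/s): [159.86, 159.86, 180, 180, 180, 180].

## Interface

Orientations are given as a 3x3 rotation matrix whose columns are the frame's x, y, z axes.
In Python, from station import r gives the robot as it stands.
- The arm moves only by the tool play_rows, never from a script. Its argument "plan" is a list that holds one entry, the list of rows, each a list of 6 numbers: the shift along the tool's x, y, z in cm, then the turn, a rotation vector about the tool's x, y, z in units of 10 degrees (1.0 is 10 degrees). A call has 1 to 5 rows; each row is the pose to reach, as a shift and turn from the pose commanded when the call began, along the tool's axes at that moment; what a row does not reach only later rows make up. A row lasts 1/8 s, in which the tool goes at most 62.5 mm and 10.7 degrees, less where a joint would pass 70% of its speed; a pose out of reach is approached as far as the arm can. A call with a gripper value outside its range is refused whole. "hand" is the opening, from 0 (shut) to 1 (fully open), set as the call begins (left out, the last holds). The fingers move at their own pace and stop on an object; the grip force is fixed at half the most. Time passes only in rows, so rows that repeat a pose let the fingers close. It gives the time, the measured TCP pose, the force and the opening at its end, in the units of the state.
- r.sense(): the state, without advancing time (a new reading comes with each control period).
- r.capture(name): name is "scene" or "side" or "wrist"; returns (picture, depth): 400x640x3 uint8, blue, green, red; 400x640 float32, m along the optical axis (not along the pixel's ray), 0 where there is no reading.
- r.get_calibration(name): a dict with "vfov" (degrees; the focal length in pixels is half the picture's height over the tangent of half this angle, whatever the lens; pixels are square), "cx", "cy" (the principal point, pixels), "distortion" ([k1, k2, p1, p2, k3] as OpenCV has them; the pictures are not rectified), "rvec" (rotation vector, rad) and "tvec" (3), from world to camera coordinates, as OpenCV has them. Camera axes: x right, y down, z forward; pixel columns grow to the right and rows downward; lengths in m; the calibration is good to about 2 mm. A picture is of the moment at which its call begins: read the wrist's pose just before it. get_calibration takes no time and is no camera call; for the wrist camera it gives the pose at the moment of the call.
- r.finish_job(): hands the job in, once; it reports no verdict.
The state is a dict: "time_s": time; "joints": joint angles; "joint_velocities": joint speeds; "effort": joint torques, N m; "tcp_pos": TCP position; "ee_rot": TCP orientation; "wrist_force": force on the tool from outside, world axes, zero at the start; "moment": the same for the moment, N m; "gripper_width": opening from 0.0 (shut) to 1.0 (fully open).
Only numpy, scipy, OpenCV 4.12 (cv2) and the standard library are available. Lean on these libraries where they do the work, as an engineer would, in place of code of your own. Each camera call takes 0.05 s, during which the arm holds its last target.

## Working session

There is one attempt and no reset: what is moved stays moved. The work goes in short steps, Python scripts to look and compute and a tool call to move; the robot and the scene stay as the last step left them, time stands still between calls to the robot, and variables do not carry over. Pictures are saved under pics/ and viewed, and the job is handed in when it is done.

Besides the shell and the picture viewer there is one more tool, called after "Emit:" by a JSON object that holds its "method" and its "body", one argument or row to a line. play_rows: Moves the arm, as the interface text tells. Its arguments: {"type":"object","properties":{"plan":{"type":"array","items":{"type":"array","items":{"type":"array","items":{"type":"number"}}}},"hand":{"type":"number"}},"required":["plan"]}

```bash
ls; mkdir -p pics
python3 - <<'E'
from station import r
import cv2,numpy as np
print(r.sense())
for n in ["scene","side","wrist"]:
    c=r.get_calibration(n); print(n,c)
    im,d=r.capture(n); cv2.imwrite(f"pics/{n}0.png",im); np.save(f"pics/{n}0.npy",d)
E
```

```text
pics
{'time_s': 0.0, 'joints': array([-5.62868988e+01,  2.20907536e+01,  3.75734770e-01, -3.04742155e-02,
       -6.84093792e+01, -1.48174706e+01]), 'joint_velocities': array([ 0.05689247,  0.06451339, -0.05368191, -0.02166917,  0.02096588,
       -0.0252288 ]), 'effort': array([ 8.95947742e-04, -3.90662384e+01,  1.87404191e+01,  4.21966463e+00,
        1.10529285e-02, -1.94729332e-04]), 'tcp_pos': array([ 0.20222736, -0.59071382,  0.22142821]), 'ee_rot': array([[-7.93652275e-04, -3.23658703e-01,  9.46173564e-01],
       [ 2.08048063e-03,  9.46171280e-01,  3.23659667e-01],
       [-9.99997521e-01,  2.22536900e-03, -7.75653267e-05]]), 'wrist_force': array([ 0.89219001, -0.30596023,  0.01753234]), 'moment': array([0.02953845, 0.00294331, 0.01469803]), 'gripper_width': 1.0019918106478336}
scene {'vfov': 43.44824827712263, 'cx': 316.10014381402374, 'cy': 197.49118761462003, 'distortion': array([-0.0545024,  0.       ,  0.       ,  0.       ,  0.       ]), 'rvec': array([ 0.98562512,  2.29037092, -1.23513258]), 'tvec': array([ 0.31625278, -0.14874946,  1.34385973])}
side {'vfov': 54.439257853862046, 'cx': 312.6299143798658, 'cy': 194.72354150896513, 'distortion': array([-0.05636219,  0.        ,  0.        ,  0.        ,  0.        ]), 'rvec': array([ 2.41719004, -0.4880658 ,  0.15922483]), 'tvec': array([-0.46232356,  0.22114185,  0.64575014])}
wrist {'vfov': 66.56378820608543, 'cx': 321.8464410207783, 'cy': 202.8392671847837, 'distortion': array([-0.06000206,  0.        ,  0.        ,  0.        ,  0.        ]), 'rvec': array([-1.72030442, -2.40690886, -0.34782337]), 'tvec': array([ 0.62277039, -0.03413142,  0.39230241])}
```

View pics/scene0.png

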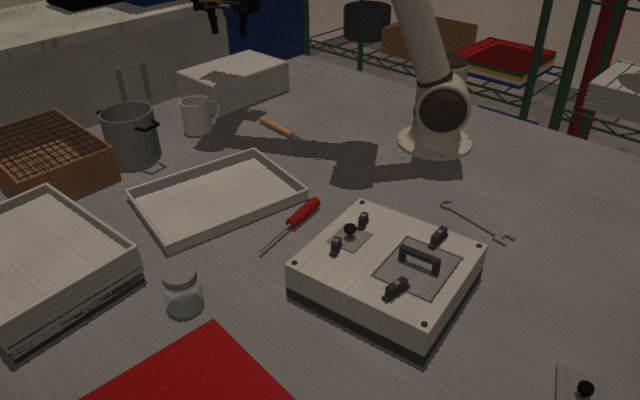

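View pics/side0.png

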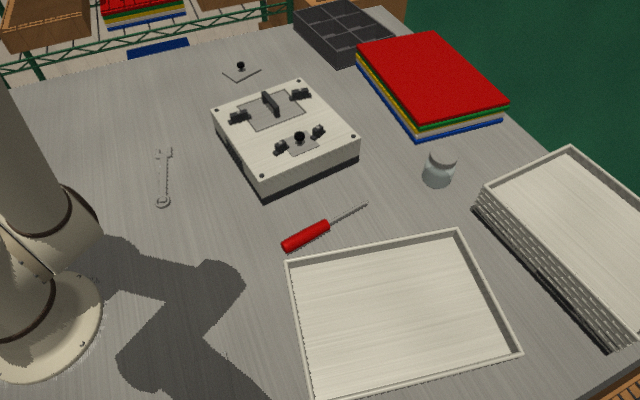

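View pics/wrist0.png

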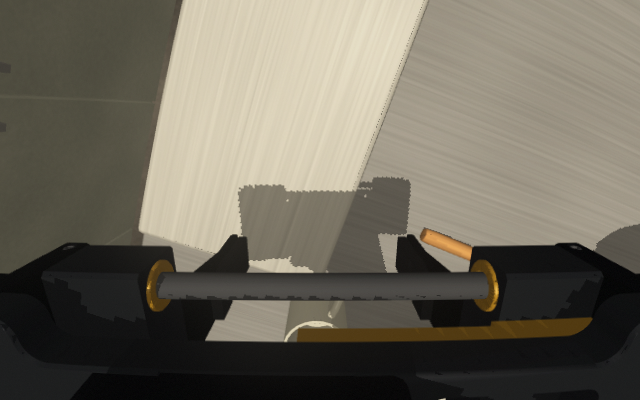

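Scene view: the large hatch is at about (418,268), the near button at (438,237) and the far button at (397,288). The single pan is at (217,198). Side view: handle (270,103), buttons (238,117) and (300,94), pan (400,310). Next I measure these points.

```bash
cat > h.py <<'E'
import cv2,numpy as np
from station import r
def cam(n,c=None):
    c=c or r.get_calibration(n)
    f=200/np.tan(np.radians(c["vfov"])/2)
    K=np.array([[f,0,c["cx"]],[0,f,c["cy"]],[0,0,1]])
    R=cv2.Rodrigues(np.array(c["rvec"]))[0]
    return K,np.array(c["distortion"]),R,np.array(c["tvec"])
def rays(C,px):
    K,D,R,t=C
    u=cv2.undistortPoints(np.array(px,float).reshape(-1,1,2),K,D).reshape(-1,2)
    d=np.c_[u,np.ones(len(u))]
    return -R.T@t, d@R, d     # origin, world dirs
def onplane(C,px,z):
    o,w,_=rays(C,px); s=(z-o[2])/w[:,2]; return o+w*s[:,None]
def cloud(C,d):
    v,u=np.mgrid[0:400,0:640]; o,w,_=rays(C,np.c_[u.ravel(),v.ravel()])
    P=o+w*d.ravel()[:,None]; P[d.ravel()==0]=np.nan
    return P.reshape(400,640,3)
E
python3 - <<'E'
from h import *
for n,box in [("scene",(280,190,500,370)),("side",(200,70,370,210))]:
    C=cam(n); im=cv2.imread(f"pics/{n}0.png"); d=np.load(f"pics/{n}0.npy"); P=cloud(C,d)
    np.save(f"pics/{n}P.npy",P)
    g=im.max(2); x0,y0,x1,y1=box
    m=(g<75)&(P[...,2]>.078); mm=np.zeros_like(m); mm[y0:y1,x0:x1]=m[y0:y1,x0:x1]
    k,l,s,ce=cv2.connectedComponentsWithStats(mm.astype(np.uint8))
    print(n)
    for i in range(1,k):
        if s[i,4]>15:
            Q=P[l==i]; zt=np.nanmax(Q[:,2]); T=Q[Q[:,2]>np.nanpercentile(Q[:,2],95)-.004]
            rect=cv2.minAreaRect((T[:,:2]*1000).astype(np.float32))
            print(s[i],ce[i].round(),"zmax",zt.round(4),"topmean",T.mean(0).round(4),np.round(rect[0],1),np.round(rect[1],1),round(rect[2],1))
    sub=P[y0:y1,x0:x1]; zz=sub[...,2]; print("face z median",np.nanmedian(zz[(zz>.06)&(zz<.085)]))
    o=cv2.resize(im[y0:y1,x0:x1],None,fx=3.5,fy=3.5,interpolation=cv2.INTER_CUBIC); o=np.clip(o*1.6,0,255).astype(np.uint8)
    cv2.imwrite(f"pics/{n}crop.png",o[:600,:800])
E
```

```text
scene
[344 212  25  27 278] [356. 226.] zmax 0.1026 topmean [0.5281 0.1642 0.1   ] [520.  163.5] [64.9 19.9] 5.9
[428 226  20  24 237] [438. 237.] zmax 0.1004 topmean [0.4481 0.2859 0.0981] [445.4 285.4] [41.1 11.2] 3.5
[330 236  13  21 169] [336. 246.] zmax 0.1016 topmean [0.5856 0.1729 0.0985] [584.  171.5] [23.9 12.8] 19.5
[398 244  43  31 488] [420. 257.] zmax 0.1071 topmean [0.5232 0.2967 0.1043] [522.6 296.2] [15.4 69.2] 8.8
[382 276  28  27 360] [395. 289.] zmax 0.1014 topmean [0.5995 0.3078 0.0979] [597.6 306.8] [12.6 40.4] 83.1
face z median 0.07461718564756048
side
[289  88  22  13 170] [300.  94.] zmax 0.0998 topmean [0.5959 0.3035 0.0974] [596.1 305.5] [15.1 36.6] 82.2
[262  91  18  26 181] [270. 103.] zmax 0.1055 topmean [0.5199 0.2903 0.1034] [519.2 292.5] [11.9 67.7] 10.1
[228 110  23  14 176] [239. 117.] zmax 0.0994 topmean [0.4436 0.2811 0.0971] [444.3 282.2] [34.8 12.7] 5.2
[310 125  15  15 107] [317. 133.] zmax 0.1003 topmean [0.5817 0.1667 0.0975] [583.3 168.6] [20.8  9.3] 21.2
[294 132  11  12  92] [299. 137.] zmax 0.1022 topmean [0.5391 0.1621 0.1006] [538.8 162.5] [16.7 18.4] 65.2
[273 140  16  16 121] [280. 148.] zmax 0.1002 topmean [0.4953 0.1547 0.0981] [495.9 156.2] [21.3  9.4] 16.5
face z median 0.07440632522334878
```

```bash
ls pics
```

```text
scene0.npy
scene0.png
sceneP.npy
scenecrop.png
side0.npy
side0.png
sideP.npy
sidecrop.png
wrist0.npy
wrist0.png
```

Run:
```python
from h import *
C={n:cam(n) for n in("scene","side")}
pts={"scene":[(127,194),(256,151),(308,188),(163,250)],"side":[(286,262),(458,230),(523,353)]}
for n in pts: print(n,(onplane(C[n],pts[n],.029)*1000).round(0))
for n in C:
    P=np.load(f"pics/{n}P.npy"); x,y,z=P[...,0],P[...,1],P[...,2]
    m=(z>.021)&(z<.036)&(x>.2)&(x<.85)&(y>-.55)&(y<.1)
    k,l,s,ce=cv2.connectedComponentsWithStats(m.astype(np.uint8))
    i=1+np.argmax(s[1:,4]); Q=P[l==i]; rect=cv2.minAreaRect((Q[:,:2]*1000).astype(np.float32)); print(n,s[i],rect, cv2.boxPoints(rect).round())
    q=P[(z>-.01)&(z<.015)&(x>.3)&(x<.7)]
    cx,cy=np.array(rect[0])/1000
    w=(abs(x-cx)<.06)&(abs(y-cy)<.05); print("floor z",np.nanmedian(z[w]),np.nanmax(z[w]))
```

```text
scene [[ 711. -334.   29.]
 [ 389. -273.   29.]
 [ 423.  -56.   29.]
 [ 761. -105.   29.]]
side [[ 424.  -63.   29.]
 [ 745. -126.   29.]
 [ 703. -356.   29.]]
scene [ 124  147  186  101 1684] ((563.9249267578125, -204.4288330078125), (253.2376708984375, 339.26800537109375), 79.3031997680664) [[ 374. -297.]
 [ 707. -360.]
 [ 754. -111.]
 [ 421.  -49.]]
floor z 0.0031015606197948853 0.006514392227341292
side [ 283  226  242  174 3476] ((563.1263427734375, -206.67233276367188), (248.41302490234375, 338.4646301269531), 79.4588623046875) [[ 374. -298.]
 [ 707. -360.]
 [ 752. -116.]
 [ 419.  -54.]]
floor z 0.002190781166846012 0.0064218271241414104
```

View pics/scenecrop.png

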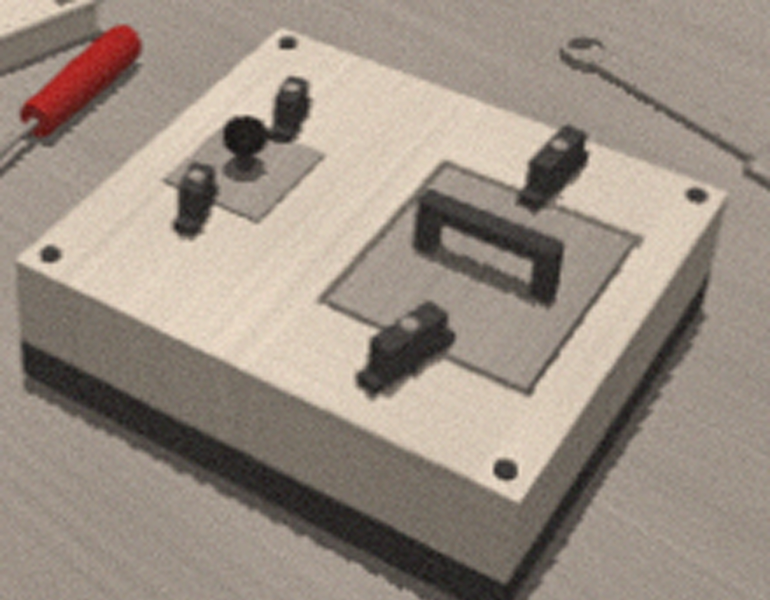

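```bash
cat >> h.py <<'E'
from scipy.spatial.transform import Rotation as Ro
def Rt(a):
    a=np.radians(a); x=np.array([0,0,-1.]); y=np.array([np.cos(a),np.sin(a),0]); return np.c_[x,y,np.cross(x,y)]
def to(p,a,s=None):
    s=s or r.sense(); R=np.array(s["ee_rot"]); q=np.array(s["tcp_pos"])
    sh=R.T@(np.array(p)-q)*100; rv=Ro.from_matrix(R.T@Rt(a)).as_rotvec(degrees=True)/10
    print("shift",sh.round(2),"turn",rv.round(2)); return sh,rv
def st():
    s=r.sense(); R=np.array(s["ee_rot"]); print("t",round(s["time_s"],2),"tcp",np.round(s["tcp_pos"],4),"jaw",round(np.degrees(np.arctan2(R[1,1],R[0,1])),1),"F",np.round(s["wrist_force"],1),"q",np.round(s["joints"],0),"w",round(s["gripper_width"],3)); return s
E
python3 - <<'E'
from h import *
st()
to((.47,0,.235),100); to((.445,.284,.235),94)
P=np.load("pics/sceneP.npy"); x,y,z=P[...,0],P[...,1],P[...,2]
for lo in np.arange(-.8,.4,.1):
    m=(x>.15)&(x<.7)&(y>lo)&(y<lo+.1); print(round(lo,1),np.nanmax(z[m]).round(3) if m.any() else None)
E
```

```text
t 0.15 tcp [ 0.2022 -0.5909  0.2217] jaw 108.9 F [ 0.3 -0.4  0.3] q [-56.  22.   0.  -0. -68. -15.] w 0.999
shift [-1.25 47.24 44.46] turn [ 0.89 -0.   -0.01]
shift [-1.21 74.92 51.29] turn [ 1.49 -0.   -0.01]
-0.8 0.104
-0.7 0.322
-0.6 0.332
-0.5 0.333
-0.4 0.032
-0.3 0.031
-0.2 0.032
-0.1 0.396
-0.0 0.397
0.1 0.103
0.2 0.107
0.3 0.107
0.4 0.005
```

Emit:
{"method": "play_rows", "body": {
  "plan": [
    [[-1.2, 11, 9, 0.2, 0, 0], [-1.2, 22, 18, 0.4, 0, 0], [-1.2, 33, 27, 0.6, 0, 0], [-1.2, 44, 36, 0.8, 0, 0], [-1.2, 47.2, 44.5, 0.9, 0, 0]]
  ],
  "hand": 0.4
}}

```text
time_s: 0.78
tcp_pos: [0.3178, -0.2996, 0.2319]
ee_rot: [[0.0, -0.171, 0.985], [-0.0, 0.985, 0.171], [-1.0, -0.0, 0.0]]
wrist_force: [1.6, -0.1, 0.7]
gripper_width: 0.519
```

Run:
```python
from h import *
st()
to((.47,0,.235),100); to((.445,.284,.2),94)
```

```text
t 0.78 tcp [ 0.3178 -0.2996  0.2319] jaw 99.8 F [ 1.6 -0.1  0.7] q [-22.   3. -23.  -0. -64. -58.] w 0.519
shift [-0.3  26.92 20.11] turn [-0.02  0.    0.  ]
shift [ 3.2  55.33 22.49] turn [0.58 0.   0.  ]
```

Emit:
{"method": "play_rows", "body": {
  "plan": [
    [[0, 6, 10, 0, 0, 0], [0, 12, 20, 0, 0, 0], [0, 20, 20, 0, 0, 0], [0, 27, 20, 0.2, 0, 0], [0, 33, 20, 0.4, 0, 0]]
  ]
}}

```text
time_s: 1.4
tcp_pos: [0.4533, -0.0369, 0.2316]
ee_rot: [[-0.0, -0.101, 0.995], [-0.0, 0.995, 0.101], [-1.0, -0.0, -0.0]]
wrist_force: [0.6, 0.1, -0.8]
gripper_width: 0.402
```

Run:
```python
from h import *
st()
to((.445,.284,.2),94)
```

```text
t 1.4 tcp [ 0.4533 -0.0369  0.2316] jaw 95.8 F [ 0.6  0.1 -0.8] q [  16.    5.  -21.    0.  -64. -100.] w 0.402
shift [ 3.16 32.01  2.43] turn [ 0.18 -0.    0.  ]
```

Emit:
{"method": "play_rows", "body": {
  "plan": [
    [[0, 6, 0.5, 0, 0, 0], [0, 12, 1, 0, 0, 0], [0, 18, 1.5, 0, 0, 0], [1, 24, 2, 0.2, 0, 0], [2, 29, 2.4, 0.2, 0, 0]]
  ]
}}

```text
time_s: 2.02
tcp_pos: [0.4465, 0.2542, 0.2116]
ee_rot: [[0.0, -0.069, 0.998], [0.0, 0.998, 0.069], [-1.0, 0.0, 0.0]]
wrist_force: [1.2, 0.1, 0.3]
gripper_width: 0.397
```

Emit:
{"method": "play_rows", "body": {
  "plan": [
    [[1, 3, 0, 0, 0, 0], [1, 3, 0, 0, 0, 0], [1, 3, 0, 0, 0, 0]]
  ]
}}

```text
time_s: 2.4
tcp_pos: [0.4448, 0.2814, 0.2018]
ee_rot: [[-0.0, -0.068, 0.998], [-0.001, 0.998, 0.068], [-1.0, -0.001, -0.0]]
wrist_force: [-0.5, 0.7, -0.1]
gripper_width: 0.401
```

Run:
```python
from h import *
st(); to((.445,.284,.2),94)
C=cam("wrist"); im,d=r.capture("wrist"); cv2.imwrite("pics/w1.png",np.clip(im*1.5,0,255).astype(np.uint8)); P=cloud(C,d); np.save("pics/w1P.npy",P); print("cam at",(-C[2].T@C[3]).round(3))
K,D,R,t=C
for p in [(.445,.284,.1),(.597,.306,.1),(.521,.2945,.105)]:
    print(cv2.projectPoints(np.array([p]),cv2.Rodrigues(R)[0],t,K,D)[0].ravel().round())
```

```text
t 2.4 tcp [0.4448 0.2814 0.2018] jaw 93.9 F [-0.5  0.7 -0.1] q [  50.   13.  -15.    0.  -61. -136.] w 0.401
shift [0.18 0.26 0.03] turn [-0.01 -0.    0.  ]
cam at [0.368 0.277 0.364]
[324. 203.]
[334. 342.]
[329. 281.]
```

View pics/w1.png

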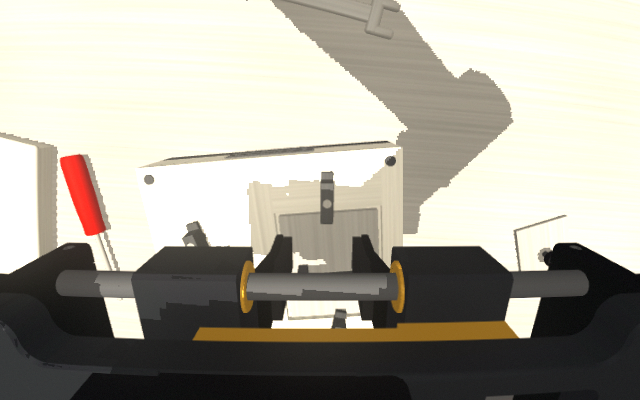

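Run:
```python
from h import *
im=cv2.imread("pics/w1.png"); P=np.load("pics/w1P.npy")
m=(P[...,2]>.09)&(P[...,2]<.106); mm=np.zeros_like(m); mm[160:235,300:350]=m[160:235,300:350]
Q=P[mm]; print(len(Q),Q.mean(0),cv2.minAreaRect((Q[:,:2]*1000).astype(np.float32)), np.percentile(Q[:,2],[5,50,95]))
C=cam("wrist"); print(onplane(C,[(327,203)],.1))
# panel corners from scene crop
S=cam("scene"); c=np.array([(445,162),(640,240),(530,392),(320,300)])/3.5+[280,190]
p=onplane(S,c,.075)*1000; print(p.round(1),p.mean(0)); 
for i in range(4): e=p[(i+1)%4]-p[i]; print(np.degrees(np.arctan2(e[1],e[0])),np.hypot(*e[:2]))
```

```text
556 [0.44319296 0.2861681  0.0990671 ] ((444.4375305175781, 286.5393371582031), (38.01906204223633, 11.771126747131348), 3.894793748855591) [0.09748318 0.0992483  0.10044729]
[[0.44474495 0.28682776 0.1       ]]
[[467.6 236.4  75. ]
 [454.1 340.1  75. ]
 [574.5 356.9  75. ]
 [590.4 254.   75. ]] [521.65593515 296.84817872  75.        ]
97.44669050706935 104.59856676224753
7.963185586363446 121.61109433635067
-81.20241033009138 104.14641114040258
-171.8248726862611 124.07147918407573
```

Run:
```python
from h import *
to((.4445,.2855,.085),94)
```

```text
shift [11.71  0.44 -0.02] turn [-0.01  0.    0.  ]
```

Emit:
{"method": "play_rows", "body": {
  "plan": [
    [[4, 0.4, 0, 0, 0, 0], [8, 0.4, 0, 0, 0, 0], [10.5, 0.4, 0, 0, 0, 0], [11.7, 0.4, 0, 0, 0, 0], [11.7, 0.4, 0, 0, 0, 0]]
  ],
  "hand": 0.3
}}

```text
time_s: 3.08
tcp_pos: [0.4449, 0.2852, 0.0849]
ee_rot: [[-0.0, -0.067, 0.998], [-0.0, 0.998, 0.067], [-1.0, -0.0, -0.0]]
wrist_force: [-0.4, 0.3, -0.0]
gripper_width: 0.302
```

Emit:
{"method": "play_rows", "body": {
  "plan": [
    [[0, 0, 0, 0, 0, 0], [0, 0, 0, 0, 0, 0], [0, 0, 0, 0, 0, 0]]
  ],
  "hand": 0.17
}}

```text
time_s: 3.45
tcp_pos: [0.4449, 0.2862, 0.0855]
ee_rot: [[0.001, -0.068, 0.998], [0.001, 0.998, 0.068], [-1.0, 0.001, 0.001]]
wrist_force: [-0.1, -0.0, 0.5]
gripper_width: 0.178
```

Run:
```python
from h import *
st();to((.4445,.2855,.085),94)
for n in("side","scene"):
    im,d=r.capture(n); cv2.imwrite(f"pics/{n}2.png",np.clip(im*1.4,0,255).astype(np.uint8))
```

```text
t 3.45 tcp [0.4449 0.2862 0.0855] jaw 93.9 F [-0.1 -0.   0.5] q [  50.   21.  -23.    0.  -45. -136.] w 0.178
shift [ 0.05 -0.06 -0.05] turn [-0.01  0.01 -0.01]
```

View pics/side2.png

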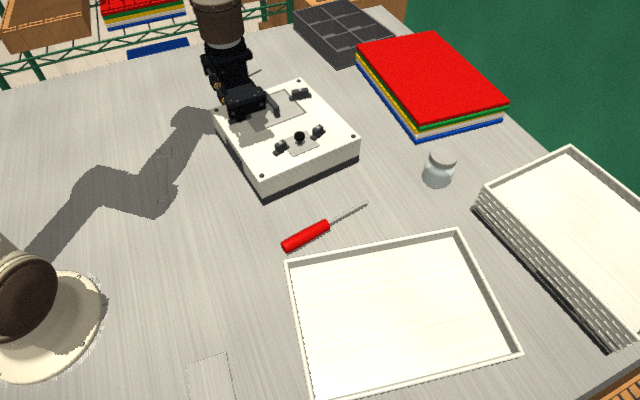

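Emit:
{"method": "play_rows", "body": {
  "plan": [
    [[0, 0, 0, -0.9, 0, 0], [0, 0, 0, -1.8, 0, 0], [0, 0, 0, -2.8, 0, 0], [0, 0, 0, -3.8, 0, 0], [0, 0, 0, -4.8, 0, 0]]
  ]
}}

```text
time_s: 4.18
tcp_pos: [0.4447, 0.2852, 0.085]
ee_rot: [[-0.0, -0.79, 0.613], [-0.001, 0.613, 0.79], [-1.0, -0.001, -0.001]]
wrist_force: [1.3, -2.8, 0.3]
gripper_width: 0.17
```

Emit:
{"method": "play_rows", "body": {
  "plan": [
    [[0, 0, 0, -1, 0, 0], [0, 0, 0, -2, 0, 0], [0, 0, 0, -3, 0, 0], [0, 0, 0, -4, 0, 0], [0, 0, 0, -4.8, 0, 0]]
  ]
}}

```text
time_s: 4.8
tcp_pos: [0.4454, 0.2852, 0.085]
ee_rot: [[0.001, -0.984, -0.177], [-0.001, -0.177, 0.984], [-1.0, -0.001, -0.001]]
wrist_force: [2.9, -2.7, -0.7]
gripper_width: 0.175
```

Emit:
{"method": "play_rows", "body": {
  "plan": [
    [[0, 0, 0, 0, 0, 0], [0, 0, 0, 0, 0, 0]]
  ],
  "hand": 0.3
}}

```text
time_s: 5.05
tcp_pos: [0.4446, 0.286, 0.0848]
ee_rot: [[-0.0, -0.985, -0.17], [0.0, -0.17, 0.985], [-1.0, 0.0, 0.0]]
wrist_force: [0.1, -0.6, -0.1]
gripper_width: 0.276
```

Run:
```python
from h import *
st();to((.48,.291,.2),130);
```

```text
t 5.05 tcp [0.4446 0.286  0.0848] jaw -170.2 F [ 0.1 -0.6 -0.1] q [ 50.  21. -23.  -0. -45. -41.] w 0.276
shift [-11.52  -3.57  -0.11] turn [ 5.98  0.   -0.  ]
```

Emit:
{"method": "play_rows", "body": {
  "plan": [
    [[-4, 0, 0, 0, 0, 0], [-9, 0, 0, 0, 0, 0], [-11.5, 0, 0, 1, 0, 0], [-11.5, 0, 0, 2, 0, 0], [-11.5, 0, 0, 3, 0, 0]]
  ],
  "hand": 0.4
}}

```text
time_s: 5.68
tcp_pos: [0.4445, 0.2862, 0.2003]
ee_rot: [[0.0, -0.937, 0.35], [0.001, 0.35, 0.937], [-1.0, 0.0, 0.001]]
wrist_force: [-1.0, 0.5, 1.0]
gripper_width: 0.4
```

Run:
```python
from h import *
st();to((.597,.307,.2),83);
C=cam("wrist"); im,d=r.capture("wrist"); cv2.imwrite("pics/w2.png",np.clip(im*1.2,0,255).astype(np.uint8)); np.save("pics/w2P.npy",cloud(C,d))
im,d=r.capture("side"); cv2.imwrite("pics/side3.png",np.clip(im*1.4,0,255).astype(np.uint8))
```

```text
t 5.67 tcp [0.4445 0.2862 0.2003] jaw 159.5 F [-1.   0.5  1. ] q [ 50.  14. -15.  -0. -61. -71.] w 0.4
shift [  0.04 -13.55   7.3 ] turn [ 7.65  0.01 -0.  ]
```

View pics/w2.png

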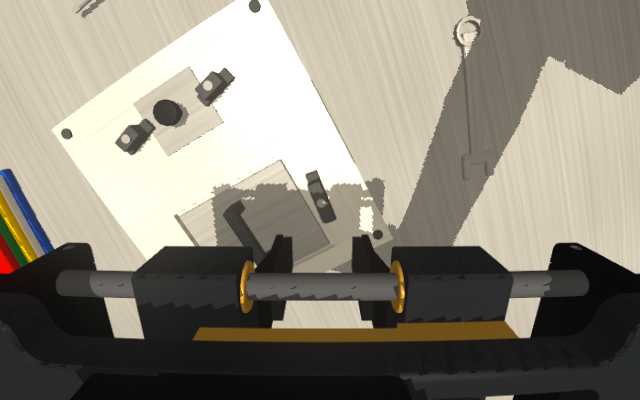

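Run:
```python
from h import *
P=np.load("pics/w2P.npy")
m=(P[...,2]>.09)&(P[...,2]<.106); mm=np.zeros_like(m); mm[165:228,298:340]=m[165:228,298:340]
Q=P[mm]; print(len(Q),cv2.minAreaRect((Q[:,:2]*1000).astype(np.float32)))
```

```text
588 ((445.09625244140625, 286.0686950683594), (12.087961196899414, 37.951290130615234), 1.3975507020950317)
```

Emit:
{"method": "play_rows", "body": {
  "plan": [
    [[0, -3, 1.5, 1, 0, 0], [0, -6, 3, 2, 0, 0], [0, -9, 5, 3, 0, 0], [0, -11, 6, 4, 0, 0], [0, -13.5, 7.3, 5, 0, 0]]
  ]
}}

```text
time_s: 6.4
tcp_pos: [0.5971, 0.3083, 0.1994]
ee_rot: [[-0.001, -0.337, 0.941], [-0.0, 0.941, 0.337], [-1.0, -0.0, -0.001]]
wrist_force: [1.3, 0.5, -0.1]
gripper_width: 0.399
```

Run:
```python
from h import *
st();to((.597,.307,.2),83);
```

```text
t 6.4 tcp [0.5971 0.3083 0.1994] jaw 109.7 F [ 1.3  0.5 -0.1] q [  41.   28.    6.   -0.  -68. -111.] w 0.399
shift [-0.06 -0.11 -0.06] turn [ 2.67 -0.    0.  ]
```

Emit:
{"method": "play_rows", "body": {
  "plan": [
    [[0, 0, 0, 1, 0, 0], [0, 0, 0, 2, 0, 0], [0, 0, 0, 2.7, 0, 0], [0, 0, 0, 2.7, 0, 0]]
  ]
}}

```text
time_s: 6.9
tcp_pos: [0.5964, 0.3082, 0.1994]
ee_rot: [[-0.001, 0.12, 0.993], [-0.0, 0.993, -0.12], [-1.0, -0.0, -0.001]]
wrist_force: [0.1, 0.4, 0.1]
gripper_width: 0.398
```

Run:
```python
from h import *
st()
C=cam("wrist"); im,d=r.capture("wrist"); cv2.imwrite("pics/w3.png",np.clip(im*1.2,0,255).astype(np.uint8)); P=cloud(C,d); np.save("pics/w3P.npy",P)
m=((P[...,2]>.09)&(P[...,2]<.109)).astype(np.uint8)
k,l,s,ce=cv2.connectedComponentsWithStats(m)
for i in range(1,k):
    if s[i,4]>60:
        Q=P[l==i]; print(s[i],np.percentile(Q[:,2],90).round(4),cv2.minAreaRect((Q[:,:2]*1000).astype(np.float32)))
```

```text
t 6.9 tcp [0.5964 0.3082 0.1994] jaw 83.1 F [0.1 0.4 0.1] q [  41.   27.    6.   -0.  -68. -138.] w 0.398
[246  11  51  27 960] 0.1006 ((444.8297424316406, 286.6260070800781), (13.198545455932617, 38.19329071044922), 1.4677599668502808)
[122  98  31  29 498] 0.1005 ((496.6719055175781, 160.27674865722656), (22.025880813598633, 12.896744728088379), 19.559967041015625)
[ 256  102   84   36 1264] 0.1063 ((521.34814453125, 297.8912048339844), (12.225139617919922, 69.09383392333984), 8.44963550567627)
[142 149  27  25 535] 0.102 ((540.4877319335938, 166.6856231689453), (20.701496124267578, 21.202280044555664), 25.598834991455078)
[315 182  14  42 555] 0.1002 ((596.6544799804688, 308.6885986328125), (11.696309089660645, 37.60447692871094), 82.86145782470703)
[161 193  28  27 401] 0.1 ((583.3527221679688, 172.9163055419922), (21.798362731933594, 12.63535213470459), 21.85555076599121)
```

View pics/w3.png

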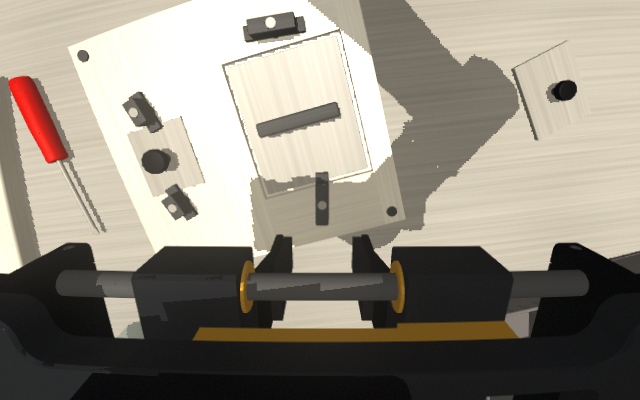

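The wrist view shows the near button turned aside at (272,25), with a world angle of 91.5° (1.45 rad relative to the panel). The far button is at (322,200), with its bar at −7°. I'll lower onto it next.

Emit:
{"method": "play_rows", "body": {
  "plan": [
    [[4, 0, 0, 0, 0, 0], [8, 0, 0, 0, 0, 0], [10.4, 0, 0, 0, 0, 0], [11.4, 0, 0, 0, 0, 0], [11.4, 0, 0, 0, 0, 0]]
  ],
  "hand": 0.3
}}

```text
time_s: 7.58
tcp_pos: [0.5966, 0.3081, 0.0856]
ee_rot: [[-0.0, 0.122, 0.992], [-0.001, 0.992, -0.122], [-1.0, -0.001, -0.0]]
wrist_force: [-0.1, -0.1, 1.0]
gripper_width: 0.303
```

Emit:
{"method": "play_rows", "body": {
  "plan": [
    [[0, 0, 0, 0, 0, 0], [0, 0, 0, 0, 0, 0], [0, 0, 0, 0, 0, 0]]
  ],
  "hand": 0.17
}}

```text
time_s: 7.95
tcp_pos: [0.5968, 0.3082, 0.0867]
ee_rot: [[0.001, 0.123, 0.992], [0.001, 0.992, -0.123], [-1.0, 0.001, 0.001]]
wrist_force: [0.6, 0.3, -0.0]
gripper_width: 0.178
```

Emit:
{"method": "play_rows", "body": {
  "plan": [
    [[0, 0, 0, -0.9, 0, 0], [0, 0, 0, -1.8, 0, 0], [0, 0, 0, -2.8, 0, 0], [0, 0, 0, -3.8, 0, 0], [0, 0, 0, -4.8, 0, 0]]
  ]
}}

```text
time_s: 8.57
tcp_pos: [0.5967, 0.3072, 0.0863]
ee_rot: [[-0.0, -0.659, 0.752], [-0.001, 0.752, 0.659], [-1.0, -0.001, -0.001]]
wrist_force: [0.1, -3.0, 1.0]
gripper_width: 0.17
```

Emit:
{"method": "play_rows", "body": {
  "plan": [
    [[0, 0, 0, -1, 0, 0], [0, 0, 0, -2, 0, 0], [0, 0, 0, -3, 0, 0], [0, 0, 0, -4, 0, 0], [0, 0, 0, -5, 0, 0]]
  ]
}}

```text
time_s: 9.2
tcp_pos: [0.5976, 0.3067, 0.0864]
ee_rot: [[0.001, -1.0, -0.021], [-0.001, -0.021, 1.0], [-1.0, -0.001, -0.001]]
wrist_force: [3.1, -3.0, -0.4]
gripper_width: 0.173
```

Emit:
{"method": "play_rows", "body": {
  "plan": [
    [[0, 0, 0, -0.6, 0, 0], [0, 0, 0, -1, 0, 0], [0, 0, 0, -1, 0, 0]]
  ]
}}

```text
time_s: 9.57
tcp_pos: [0.5976, 0.3076, 0.0864]
ee_rot: [[0.002, -0.982, -0.188], [0.0, -0.188, 0.982], [-1.0, -0.002, -0.0]]
wrist_force: [3.0, -2.3, 1.3]
gripper_width: 0.169
```

Emit:
{"method": "play_rows", "body": {
  "plan": [
    [[0, 0, 0, 0, 0, 0], [0, 0, 0, 0, 0, 0]]
  ],
  "hand": 0.3
}}

```text
time_s: 9.82
tcp_pos: [0.596, 0.3083, 0.0857]
ee_rot: [[-0.001, -0.982, -0.189], [0.0, -0.189, 0.982], [-1.0, 0.001, 0.0]]
wrist_force: [0.6, 0.3, -0.3]
gripper_width: 0.278
```

Run:
```python
from h import *
st();to((.5968,.308,.17),188.4); to((.5212,.2975,.17),188.4)
```

```text
t 9.82 tcp [0.596  0.3083 0.0857] jaw -169.1 F [ 0.6  0.3 -0.3] q [ 41.  33.  -2.  -0. -55. -30.] w 0.278
shift [-8.43 -0.06 -0.04] turn [ 0.25  0.   -0.  ]
shift [-8.42  7.56  0.35] turn [ 0.25  0.   -0.  ]
```

Emit:
{"method": "play_rows", "body": {
  "plan": [
    [[-4, 0, 0, 0, 0, 0], [-8.4, 0, 0, 0, 0, 0], [-8.4, 3, 0.2, 0.2, 0, 0], [-8.4, 7.6, 0.4, 0.2, 0, 0], [-8.4, 7.6, 0.4, 0.2, 0, 0]]
  ],
  "hand": 0.55
}}

```text
time_s: 10.45
tcp_pos: [0.5181, 0.297, 0.1701]
ee_rot: [[-0.002, -0.988, -0.156], [-0.0, -0.156, 0.988], [-1.0, 0.002, -0.0]]
wrist_force: [0.7, -0.2, 1.3]
gripper_width: 0.543
```

Run:
```python
from h import *
st();to((.5212,.2972,.083),188.4)
for n in ("scene","wrist"):
    C=cam(n); im,d=r.capture(n); cv2.imwrite(f"pics/{n}4.png",np.clip(im*1.2,0,255).astype(np.uint8)); P=cloud(C,d)
    g=im.max(2)
    m=((P[...,2]>.09)&(P[...,2]<.109)).astype(np.uint8)
    k,l,s,ce=cv2.connectedComponentsWithStats(m)
    for i in range(1,k):
        if s[i,4]>60:
            Q=P[l==i]; print(n,s[i],np.percentile(Q[:,2],90).round(4),cv2.minAreaRect((Q[:,:2]*1000).astype(np.float32)))
```

```text
t 10.45 tcp [0.5181 0.297  0.1701] jaw -171.0 F [ 0.7 -0.2  1.3] q [ 45.  22.  -8.  -0. -60. -36.] w 0.543
shift [ 8.71 -0.33 -0.03] turn [ 0.06 -0.   -0.01]
scene [223   0  56  14 211] 0.1071 ((-439.37884521484375, -1281.8526611328125), (328.0799560546875, 40.604217529296875), 1.7721033096313477)
scene [   0   16  226   65 1294] 0.1076 ((250.639892578125, -1159.7576904296875), (43.439693450927734, 898.4547119140625), 89.93233489990234)
scene [ 177   50  111   40 2233] 0.1009 ((153.21652221679688, -656.9990234375), (204.39215087890625, 302.9156494140625), 89.99263000488281)
scene [104 109  45  13 281] 0.1071 ((568.477783203125, -569.8668823242188), (37.274837493896484, 108.7203598022461), 65.28564453125)
scene [101 126  43  13 266] 0.1072 ((626.24951171875, -487.8464660644531), (32.81137466430664, 119.14635467529297), 38.451194763183594)
scene [359 212  10  11  83] 0.1 ((497.027587890625, 159.07498168945312), (25.035888671875, 11.799769401550293), 21.003236770629883)
scene [344 223  13  12 118] 0.1017 ((540.8668212890625, 166.48501586914062), (20.589061737060547, 20.836198806762695),
[... 693 characters left out ...]
188598633)
wrist [243  17  36  29 691] 0.1005 ((583.7523193359375, 172.79348754882812), (22.631061553955078, 12.755966186523438), 23.271806716918945)
wrist [367  20  34  26 669] 0.1006 ((496.93170166015625, 160.16534423828125), (22.581029891967773, 12.56450080871582), 22.46379852294922)
wrist [ 312  167   17   87 1273] 0.106 ((521.4408569335938, 297.0718078613281), (11.88226318359375, 69.79381561279297), 7.775636672973633)
wrist [218 185  19  48 812] 0.1002 ((597.2412719726562, 308.2064514160156), (12.748506546020508, 38.436824798583984), 2.5316367149353027)
wrist [401 187  27  48 833] 0.1005 ((445.00885009765625, 286.18408203125), (12.922616958618164, 38.31452560424805), 1.2772084474563599)
```

View pics/scene4.png

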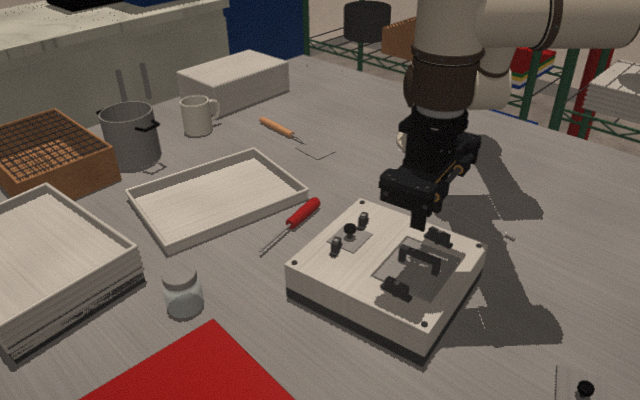

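View pics/wrist4.png

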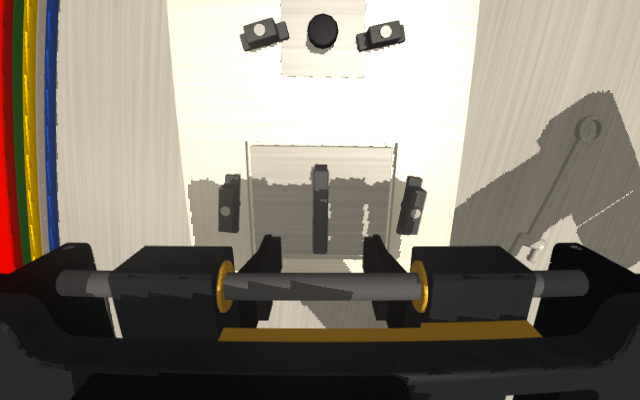

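Emit:
{"method": "play_rows", "body": {
  "plan": [
    [[3, -0.3, 0, 0, 0, 0], [6, -0.3, 0, 0.1, 0, 0], [8, -0.3, 0, 0.1, 0, 0], [8.9, -0.3, 0, 0.1, 0, 0], [8.9, -0.3, 0, 0.1, 0, 0]]
  ],
  "hand": 0.5
}}

```text
time_s: 11.18
tcp_pos: [0.5247, 0.2982, 0.0803]
ee_rot: [[-0.0, -0.991, -0.137], [-0.001, -0.137, 0.991], [-1.0, 0.001, -0.001]]
wrist_force: [0.3, -0.9, 0.8]
gripper_width: 0.5
```

Emit:
{"method": "play_rows", "body": {
  "plan": [
    [[0, 0, 0, 0, 0, 0], [0, 0, 0, 0, 0, 0], [0, 0, 0, 0, 0, 0], [0, 0, 0, 0, 0, 0], [0, 0, 0, 0, 0, 0]]
  ],
  "hand": 0
}}

```text
time_s: 11.8
tcp_pos: [0.5235, 0.2978, 0.0811]
ee_rot: [[-0.001, -0.991, -0.137], [-0.001, -0.137, 0.991], [-1.0, 0.001, -0.0]]
wrist_force: [-3.6, -0.7, 3.8]
gripper_width: 0.135
```

Run:
```python
from h import *
st();to((.5212,.2972,.15),188.4)
```

```text
t 11.8 tcp [0.5235 0.2978 0.0811] jaw -172.1 F [-3.6 -0.7  3.8] q [ 45.  27. -13.  -0. -50. -37.] w 0.135
shift [-6.89  0.25 -0.03] turn [-0.05 -0.   -0.01]
```

Emit:
{"method": "play_rows", "body": {
  "plan": [
    [[0, 0.2, 0, 0, 0, 0], [-0.6, 0.2, 0, 0, 0, 0], [-1.4, 0.2, 0, 0, 0, 0], [-2.4, 0.2, 0, 0, 0, 0], [-3.4, 0.2, 0, 0, 0, 0]]
  ]
}}

```text
time_s: 12.42
tcp_pos: [0.5222, 0.2979, 0.1156]
ee_rot: [[0.0, -0.991, -0.137], [0.0, -0.137, 0.991], [-1.0, -0.0, 0.0]]
wrist_force: [-0.2, 0.4, -3.7]
gripper_width: 0.133
```

Run:
```python
from h import *
st()
for n in ("side",):
    im,d=r.capture(n); cv2.imwrite(f"pics/{n}5.png",np.clip(cv2.resize(im[40:240,150:400],None,fx=3,fy=3)*1.4,0,255).astype(np.uint8))
```

```text
t 12.43 tcp [0.5222 0.2979 0.1156] jaw -172.1 F [-0.2  0.4 -3.7] q [ 45.  25. -11.  -0. -54. -37.] w 0.133
```

View pics/side5.png

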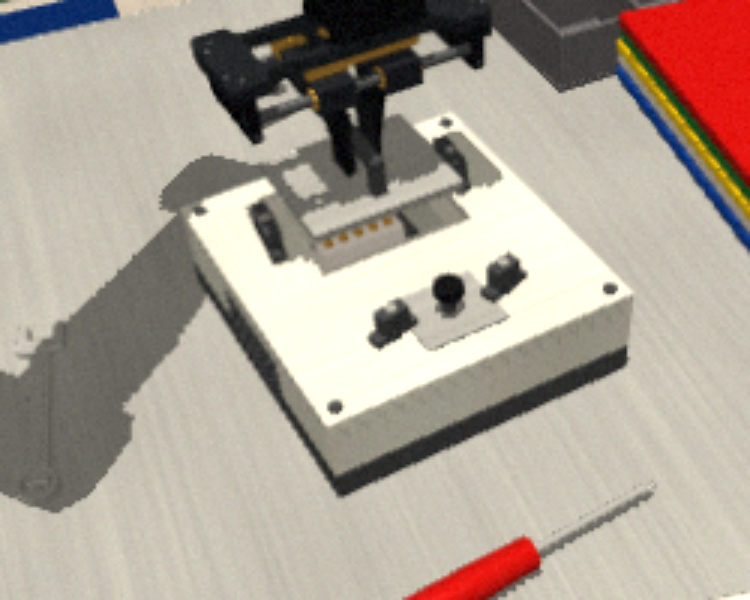

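Emit:
{"method": "play_rows", "body": {
  "plan": [
    [[-1, 0, 0, 0, 0, 0], [-2.5, 0, 0, 0, 0, 0], [-4, 0, 0, 0, 0, 0], [-6, 0, 0, 0, 0, 0], [-8, 0, 0, 0, 0, 0]]
  ]
}}

```text
time_s: 13.1
tcp_pos: [0.5222, 0.2978, 0.1964]
ee_rot: [[0.001, -0.991, -0.137], [0.0, -0.137, 0.991], [-1.0, -0.001, 0.0]]
wrist_force: [-0.2, -0.1, -3.8]
gripper_width: 0.135
```

Run:
```python
from h import *
st();to((.564,-.206,.19),169.4)
```

```text
t 13.1 tcp [0.5222 0.2978 0.1964] jaw -172.1 F [-0.2 -0.1 -3.8] q [ 45.  21.  -5.   0. -64. -37.] w 0.135
shift [  0.61   2.79 -50.48] turn [1.85 0.   0.  ]
```

Emit:
{"method": "play_rows", "body": {
  "plan": [
    [[0, 0, -1, 0, 0, 0], [0, 0, -3, 0, 0, 0], [0, 0.3, -6, 0.1, 0, 0], [0, 0.6, -10, 0.3, 0, 0], [0, 0.9, -14, 0.5, 0, 0]]
  ]
}}

```text
time_s: 13.72
tcp_pos: [0.5316, 0.155, 0.1936]
ee_rot: [[-0.003, -0.999, -0.049], [-0.001, -0.049, 0.999], [-1.0, 0.003, -0.001]]
wrist_force: [0.2, 0.2, -3.4]
gripper_width: 0.13
```

Emit:
{"method": "play_rows", "body": {
  "plan": [
    [[0, 0, -4, 0.2, 0, 0], [0, 0, -8, 0.4, 0, 0], [0, 0, -12, 0.6, 0, 0], [0, 0, -16, 0.8, 0, 0], [0, 0, -20, 1, 0, 0]]
  ]
}}

```text
time_s: 14.35
tcp_pos: [0.5411, -0.0445, 0.1938]
ee_rot: [[-0.003, -0.992, 0.126], [-0.0, 0.126, 0.992], [-1.0, 0.002, -0.001]]
wrist_force: [0.4, -0.2, -4.1]
gripper_width: 0.131
```

Run:
```python
from h import *
st();to((.564,-.206,.15),169.4)
```

```text
t 14.35 tcp [ 0.5411 -0.0445  0.1938] jaw 172.8 F [ 0.4 -0.2 -4.1] q [ 12.  15. -14.  -0. -61. -20.] w 0.131
shift [  4.38  -4.31 -15.73] turn [ 0.34 -0.   -0.01]
```

Emit:
{"method": "play_rows", "body": {
  "plan": [
    [[0, -0.8, -4, 0.1, 0, 0], [0, -2, -8, 0.2, 0, 0], [1, -3, -12, 0.3, 0, 0], [3, -4, -15, 0.3, 0, 0], [4.4, -4.3, -15.7, 0.3, 0, 0]]
  ]
}}

```text
time_s: 14.98
tcp_pos: [0.5638, -0.2056, 0.1485]
ee_rot: [[-0.004, -0.984, 0.179], [0.001, 0.179, 0.984], [-1.0, 0.004, -0.0]]
wrist_force: [-0.5, 1.0, -4.3]
gripper_width: 0.135
```

Emit:
{"method": "play_rows", "body": {
  "plan": [
    [[0, 0, 0, 0, 0, 0], [0, 0, 0, 0, 0, 0]]
  ]
}}

```text
time_s: 15.22
tcp_pos: [0.5659, -0.2025, 0.1513]
ee_rot: [[0.0, -0.985, 0.175], [-0.0, 0.175, 0.985], [-1.0, -0.0, -0.0]]
wrist_force: [-0.8, 0.6, -2.8]
gripper_width: 0.132
```

Run:
```python
from h import *
st();to((.564,-.206,.025),169.4)
for n in ("scene","side"):
    C=cam(n);im,d=r.capture(n); cv2.imwrite(f"pics/{n}6.png",np.clip(im*1.3,0,255).astype(np.uint8)); P=cloud(C,d); np.save(f"pics/{n}P6.npy",P)
```

```text
t 15.22 tcp [ 0.5659 -0.2025  0.1513] jaw 169.9 F [-0.8  0.6 -2.8] q [ -4.  23.  -9.   0. -58.  -6.] w 0.132
shift [12.63  0.13 -0.37] turn [ 0.05 -0.    0.  ]
```

View pics/side6.png

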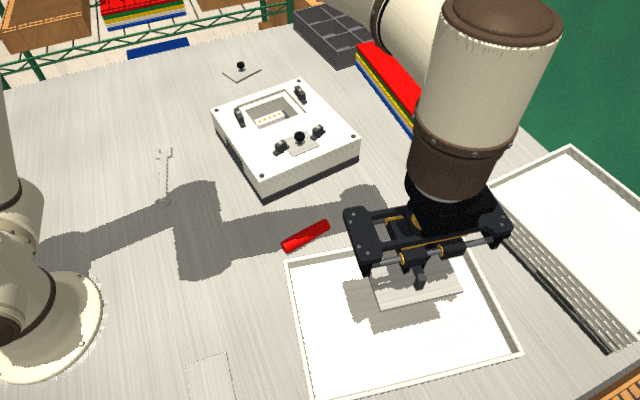

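View pics/scene6.png

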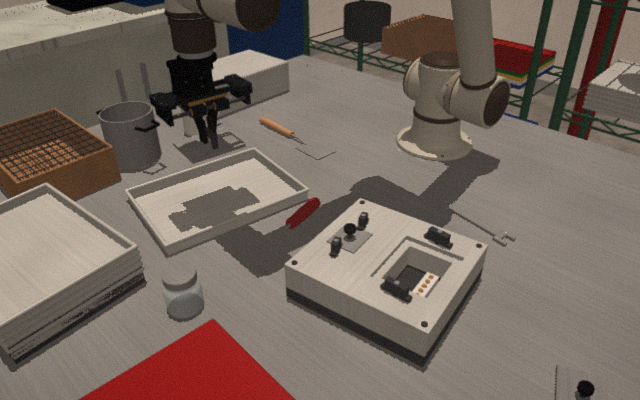

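Run:
```python
from h import *
P=np.load("pics/sideP6.npy"); 
m=(P[...,2]>.12)&(P[...,2]<.17); m[:,:365]=0; m[:,465:]=0; m[:285]=0; m[315:]=0
Q=P[m]; print(len(Q),Q.min(0),Q.max(0))
A=np.c_[Q[:,:2],np.ones(len(Q))]; c,*_=np.linalg.lstsq(A,Q[:,2],rcond=None); print(c, "deg",np.degrees(c[:2]), "z@", c@[.566,-.2025,1])
S=np.load("pics/sceneP6.npy"); m=(S[...,2]>.12)&(S[...,2]<.16)&(abs(S[...,0]-.566)<.09)&(abs(S[...,1]+.2)<.09); print(m.sum(), np.percentile(S[m],[2,50,98],axis=0).round(3))
```

```text
1571 [ 0.49860521 -0.26330401  0.13642951] [ 0.61695576 -0.20439716  0.16256795]
[0.02402149 0.04346257 0.14194988] deg [1.3763299  2.49022168] z@ 0.14674486794683345
1331 [[ 0.508 -0.256  0.139]
 [ 0.579 -0.189  0.146]
 [ 0.629 -0.147  0.156]]
```

Emit:
{"method": "play_rows", "body": {
  "plan": [
    [[3, 0, -0.3, 0, 0, 0], [6, 0, -0.3, 0, 0, 0], [9, 0, -0.3, 0, 0, 0], [11, 0, -0.3, 0, 0, 0], [12, 0, -0.3, 0, 0, 0]]
  ]
}}

```text
time_s: 15.95
tcp_pos: [0.5654, -0.2052, 0.0305]
ee_rot: [[-0.0, -0.985, 0.174], [-0.0, 0.174, 0.985], [-1.0, 0.0, -0.0]]
wrist_force: [0.6, 0.3, -3.3]
gripper_width: 0.135
```

Emit:
{"method": "play_rows", "body": {
  "plan": [
    [[0.2, 0, 0, 0, 0, 0], [0.4, 0, 0, 0, 0, 0], [0.6, 0, 0, 0, 0, 0], [0.6, 0, 0, 0, 0, 0]]
  ]
}}

```text
time_s: 16.45
tcp_pos: [0.5655, -0.206, 0.0252]
ee_rot: [[0.001, -0.984, 0.176], [-0.0, 0.176, 0.984], [-1.0, -0.001, 0.0]]
wrist_force: [-0.0, -1.1, -3.5]
gripper_width: 0.134
```

Run:
```python
from h import *
st()
```

```text
t 16.45 tcp [ 0.5655 -0.206   0.0252] jaw 169.9 F [-0.  -1.1 -3.5] q [ -5.  31. -16.  -0. -43.  -5.] w 0.134
```

Emit:
{"method": "play_rows", "body": {
  "plan": [
    [[0.1, 0, 0, 0, 0, 0], [0.2, 0, 0, 0, 0, 0], [0.3, 0, 0, 0, 0, 0], [0.4, 0, 0, 0, 0, 0], [0.5, 0, 0, 0, 0, 0]]
  ]
}}

```text
time_s: 17.08
tcp_pos: [0.5653, -0.206, 0.0197]
ee_rot: [[-0.0, -0.984, 0.175], [0.0, 0.175, 0.984], [-1.0, 0.0, 0.0]]
wrist_force: [-0.2, -0.7, -4.1]
gripper_width: 0.133
```

Emit:
{"method": "play_rows", "body": {
  "plan": [
    [[0.1, 0, 0, 0, 0, 0], [0.2, 0, 0, 0, 0, 0], [0.3, 0, 0, 0, 0, 0]]
  ]
}}

```text
time_s: 17.45
tcp_pos: [0.5654, -0.206, 0.0171]
ee_rot: [[-0.0, -0.985, 0.175], [-0.0, 0.175, 0.985], [-1.0, 0.0, -0.0]]
wrist_force: [-1.0, 1.8, 1.4]
gripper_width: 0.134
```

Emit:
{"method": "play_rows", "body": {
  "plan": [
    [[0.05, 0, 0, 0, 0, 0], [0.1, 0, 0, 0, 0, 0], [0.1, 0, 0, 0, 0, 0]]
  ]
}}

```text
time_s: 17.82
tcp_pos: [0.5654, -0.206, 0.0171]
ee_rot: [[0.0, -0.985, 0.175], [-0.0, 0.175, 0.985], [-1.0, -0.0, -0.0]]
wrist_force: [-3.7, 2.3, 4.8]
gripper_width: 0.131
```

Run:
```python
from h import *
print(st()["moment"].round(2))
im,d=r.capture("side"); cv2.imwrite("pics/side7.png",np.clip(cv2.resize(im[200:400,280:540],None,fx=3,fy=3)*1.2,0,255).astype(np.uint8))
```

```text
t 17.82 tcp [ 0.5654 -0.206   0.0171] jaw 169.9 F [-3.7  2.3  4.8] q [ -5.  32. -16.   0. -42.  -5.] w 0.131
[0.51 1.02 0.01]
```

View pics/side7.png

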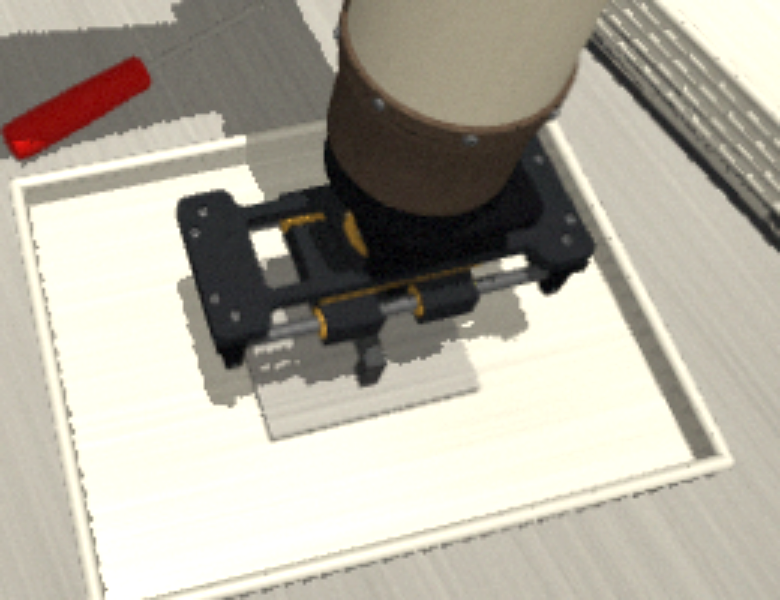

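The panel sits flat on the pan floor at about (370,390) in the crop, and TCP z 0.017 matches the expected resting height. I'll release it.

Emit:
{"method": "play_rows", "body": {
  "plan": [
    [[0, 0, 0, 0, 0, 0], [0, 0, 0, 0, 0, 0], [0, 0, 0, 0, 0, 0], [0, 0, 0, 0, 0, 0]]
  ],
  "hand": 0.5
}}

```text
time_s: 18.38
tcp_pos: [0.5654, -0.206, 0.0157]
ee_rot: [[0.0, -0.984, 0.175], [-0.0, 0.175, 0.984], [-1.0, -0.0, -0.0]]
wrist_force: [0.3, -0.0, 0.2]
gripper_width: 0.464
```

Emit:
{"method": "play_rows", "body": {
  "plan": [
    [[-0.5, 0, 0, 0, 0, 0], [-1.5, 0, 0, 0, 0, 0], [-3, 0, 0, 0, 0, 0], [-6, 0, 0, 0, 0, 0], [-10, 0, 0, 0, 0, 0]]
  ]
}}

```text
time_s: 19.0
tcp_pos: [0.5649, -0.2059, 0.1171]
ee_rot: [[-0.001, -0.984, 0.175], [0.0, 0.175, 0.984], [-1.0, 0.001, -0.0]]
wrist_force: [0.5, 0.1, 0.1]
gripper_width: 0.5
```

Emit:
{"method": "play_rows", "body": {
  "plan": [
    [[-4, 0, 0, 0, 0, 0], [-8, 0, 0, 0, 0, 0], [-12, 0, 0, 0, 0, 0], [-12, 0, 0, 0, 0, 0]]
  ]
}}

```text
time_s: 19.5
tcp_pos: [0.5672, -0.2065, 0.2415]
ee_rot: [[0.01, -0.985, 0.175], [-0.002, 0.175, 0.985], [-1.0, -0.01, -0.0]]
wrist_force: [-1.3, -0.4, -0.3]
gripper_width: 0.5
```

Run:
```python
from h import *
st()
for n in ("scene","side","wrist"):
    C=cam(n); im,d=r.capture(n); cv2.imwrite(f"pics/{n}8.png",np.clip(im*1.2,0,255).astype(np.uint8)); P=cloud(C,d)
    m=((P[...,2]>.033)&(P[...,2]<.06)&(abs(P[...,0]-.565)<.08)&(abs(P[...,1]+.206)<.08)); Q=P[m]
    if len(Q)>30: print(n,len(Q),cv2.minAreaRect((Q[:,:2]*1000).astype(np.float32)),np.percentile(Q[:,2],[50,90]))
    for (x,y) in [(.445,.286),(.597,.308)]:
        m=((P[...,2]>.09)&(P[...,2]<.106)&(np.hypot(P[...,0]-x,P[...,1]-y)<.04)); Q=P[m]
        if len(Q)>30: print(n,"btn",cv2.minAreaRect((Q[:,:2]*1000).astype(np.float32)))
    # panel plate plane
    a=np.radians(-10.1); X=(P[...,0]-.5655)*np.cos(a)+(P[...,1]+.206)*np.sin(a); Y=-(P[...,0]-.5655)*np.sin(a)+(P[...,1]+.206)*np.cos(a)
    m=(abs(X)<.054)&(abs(X)>.012)&(abs(Y)<.044)&(P[...,2]<.04)&(P[...,2]>-.01)
    Q=P[m]
    if len(Q)>100:
        c,*_=np.linalg.lstsq(np.c_[X[m],Y[m],np.ones(len(Q))],Q[:,2],rcond=None); print(n,"plate",c.round(4))
```

```text
t 19.5 tcp [ 0.5672 -0.2065  0.2415] jaw 169.9 F [-1.3 -0.4 -0.3] q [ -5.  19.  -1.   0. -69.  -5.] w 0.5
scene 132 ((565.7352905273438, -205.69456481933594), (69.72250366210938, 12.90542984008789), 78.30833435058594) [0.04061637 0.0423242 ]
scene btn ((445.86322021484375, 284.7984924316406), (16.323686599731445, 38.38431930541992), 4.049331188201904)
scene btn ((598.8910522460938, 307.2371520996094), (14.084527015686035, 38.21574020385742), 4.283336639404297)
scene plate [ 0.0005 -0.0038  0.0112]
side 336 ((564.389892578125, -208.4311981201172), (70.46592712402344, 13.053525924682617), 78.99913024902344) [0.03990083 0.04139301]
side btn ((443.6156311035156, 282.5626220703125), (11.96199893951416, 39.59324645996094), 0.35457295179367065)
side btn ((596.3038330078125, 305.4079895019531), (12.659682273864746, 41.72764205932617), 3.497774124145508)
side plate [-0.0001 -0.0042  0.0102]
wrist 574 ((564.8362426757812, -206.92823791503906), (69.21161651611328, 11.109615325927734), 79.9336929321289) [0.04114391 0.04219134]
wrist plate [-0.0015 -0.0004  0.0113]
```

View pics/side8.png

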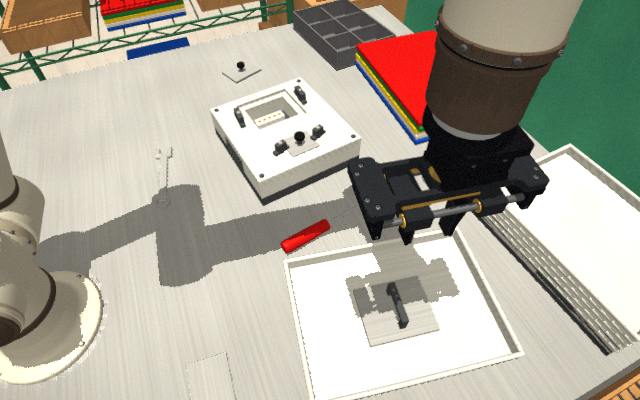

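View pics/scene8.png

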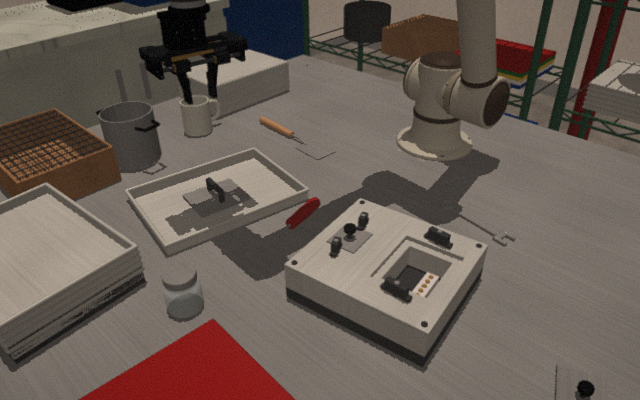

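The panel lies flat in the pan (plate top about 11 mm up, tilt under 0.3°) with its handle up at (400,305) in the side view. Both buttons are still turned aside and the gripper is clear, so I'll hand it in.

Run:
```python
from h import *
st(); print(r.finish_job()); st()
```

```text
t 19.65 tcp [ 0.5647 -0.2057  0.2358] jaw 169.9 F [-0.4  0.3 -0.5] q [ -5.  19.  -2.  -0. -69.  -5.] w 0.507
the job is handed in; nothing more can be done
None
the job is handed in; nothing more can be done
```

The job is handed in at 19.7 s: both turn buttons are turned aside and the panel lies flat in the single pan, handle up. The interface gave no verdict.

- **Buttons:** I straddled each one with the fingers and turned it anticlockwise. They measured about +83° (1.45 rad, near) and +84° (1.47 rad, far) relative to the panel, clear of the 1.2 rad needed. They were still aside in the final pictures, where the scene and side views put the angles at about 74–85°; I trust the closer wrist views more.
- **Panel:** I lifted it by the handle and lowered it to contact at about 5 N before letting go. In the final check it was within a few mm of the pan centre at (0.565, -0.206). The plate top was about 11 mm above the table, as expected for a 3 mm floor plus an 8 mm plate, and it was level to within about 0.3°.
- **Disagreements:** The cameras differed by 2–4 mm on positions. My first handle grip was about 3 mm off centre, giving about 4 N sideways, and I corrected it before lifting. In mid-air the depth data suggested the panel tilted 1–2.5°; it was flat once set down.
- **Limits:** Every force reading I saw was under 7 N, the gripper ended well above the pan, and nothing fell off the table in the final pictures.

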